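# Fetch the amber jar from behind the reagent bottles and weigh it

### The job

The low amber jar with the black lid is hemmed in by three tall white reagent bottles: first move all three bottles to stand upright in the grey parking tray, then fetch the amber jar and set it gently, upright, on the balance, inside the dark circle on its pan. Then put every bottle back upright on the disc of its own colour (blue, red, yellow), wholly on the disc, and leave the jar on the balance. Knock nothing over and leave the white jar where it stands.

Things in the scene. Friction and masses are not known exactly. Their poses are not given: they have to be found in the camera images.
- blue_bottle: tall white reagent bottle with a blue screw cap and a blue band; loose, about 0.1 to 0.2 kg. Body 52 mm diameter up to 88 mm, tapering shoulder to 102 mm, then the cap, 40 mm diameter, from 102 to 128 mm (the top). Origin at the centre of the underside, z up along the axis. It starts on the disc of its own colour; can be gripped across the cap (grip centre about 114 mm above the origin).
- red_bottle: tall white reagent bottle with a red screw cap and a red band; loose, about 0.1 to 0.2 kg. Body 52 mm diameter up to 88 mm, tapering shoulder to 102 mm, then the cap, 40 mm diameter, from 102 to 128 mm (the top). Origin at the centre of the underside, z up along the axis. It starts on the disc of its own colour; can be gripped across the cap (grip centre about 114 mm above the origin).
- yellow_bottle: tall white reagent bottle with a yellow screw cap and a yellow band; loose, about 0.1 to 0.2 kg. Body 52 mm diameter up to 88 mm, tapering shoulder to 102 mm, then the cap, 40 mm diameter, from 102 to 128 mm (the top). Origin at the centre of the underside, z up along the axis. It starts on the disc of its own colour; can be gripped across the cap (grip centre about 114 mm above the origin).
- blue_spot: blue disc, 76 mm diameter, 2 mm thick, fixed on a low stainless tray: the place of the blue bottle. Origin at the centre of its underside, 6 mm above the table; the bottle stands on its top, 8 mm above the table. The three discs lie about 76 mm from the amber jar's starting place, to its near side (towards the robot), left and right; which colour is where changes. The tray has a 16 mm high lip (above the table) on its left, right and far edges.
- red_spot: red disc, 76 mm diameter, 2 mm thick, fixed on a low stainless tray: the place of the red bottle. Origin at the centre of its underside, 6 mm above the table; the bottle stands on its top, 8 mm above the table. The three discs lie about 76 mm from the amber jar's starting place, to its near side (towards the robot), left and right; which colour is where changes. The tray has a 16 mm high lip (above the table) on its left, right and far edges.
- yellow_spot: yellow disc, 76 mm diameter, 2 mm thick, fixed on a low stainless tray: the place of the yellow bottle. Origin at the centre of its underside, 6 mm above the table; the bottle stands on its top, 8 mm above the table. The three discs lie about 76 mm from the amber jar's starting place, to its near side (towards the robot), left and right; which colour is where changes. The tray has a 16 mm high lip (above the table) on its left, right and far edges.
- amber_jar: low amber-brown jar with a black lid; loose, about 0.06 to 0.13 kg, 50 mm diameter (lid 51 mm), 47 mm high. Origin at the centre of the underside, z up along the axis. It starts on the stainless tray, 6 mm above the table, between the three bottles, which leave no room for a gripper until they are cleared.
- white_jar: low all-white jar of the same shape as the amber one (51 mm diameter, 47 mm high), loose, at the far left corner of the stainless tray, about 110 mm from the amber jar: not to be moved. Origin at the centre of the underside. A low green covered dish (64 mm diameter, 18 mm high, not listed) stands at the far right corner.
- park_tray: grey open tray, fixed, to the left or the right of the stainless tray (on the side without the balance): outside 270 mm along its own x by 130 mm along its own y, walls 4 mm thick and 25 mm high, floor 4 mm thick. Origin at the centre of its underside. It holds the three bottles in a row along its x, for instance 80 mm apart, axes up to 35 mm from the long middle line.
- balance: white laboratory balance, fixed, to the left or the right: housing 240 x 180 mm, 60 mm high, reaching 150 mm from the pan's centre towards its own -x (the display, 64 mm high at most) and 90 mm to the other sides; round aluminium pan of 120 mm diameter, its rigid top 75 mm above the table, with a dark circle of 75 mm inside diameter about its centre. Origin at table level straight below the pan's centre.

How it is judged:
On the way, in this order (a step that is already met when the one before it is completed fails the run):
1. all three bottles stand upright and released in the grey tray, the amber jar still in its place (x of blue_bottle in the frame of park_tray between -0.101 and 0.101 m and y of blue_bottle in the frame of park_tray between -0.037 and 0.037 m and z of each of blue_bottle, red_bottle, yellow_bottle in the frame of park_tray below 0.012 m and angle between each of blue_bottle, red_bottle, yellow_bottle's own z axis and vertical below 0.1 rad and linear speed of each of blue_bottle, red_bottle, yellow_bottle below 0.03 m/s and contact force between each of blue_bottle, red_bottle, yellow_bottle and the fingers below 0.1 N and x of red_bottle in the frame of park_tray between -0.101 and 0.101 m and y of red_bottle in the frame of park_tray between -0.037 and 0.037 m and x of yellow_bottle in the frame of park_tray between -0.101 and 0.101 m and y of yellow_bottle in the frame of park_tray between -0.037 and 0.037 m and distance of amber_jar from where it was at the start of the episode below 0.025 m), for 0.2 s.
2. the amber jar stands released inside the circle on the balance pan, the three bottles still in the tray (horizontal distance between amber_jar and balance below 0.016 m and z of amber_jar in the frame of balance between 0.07 and 0.083 m and angle between each of amber_jar, blue_bottle, red_bottle, yellow_bottle's own z axis and vertical below 0.1 rad and linear speed of each of amber_jar, blue_bottle, red_bottle, yellow_bottle below 0.03 m/s and contact force between each of amber_jar, blue_bottle, red_bottle, yellow_bottle and the fingers below 0.1 N and x of blue_bottle in the frame of park_tray between -0.101 and 0.101 m and y of blue_bottle in the frame of park_tray between -0.037 and 0.037 m and z of each of blue_bottle, red_bottle, yellow_bottle in the frame of park_tray below 0.012 m and x of red_bottle in the frame of park_tray between -0.101 and 0.101 m and y of red_bottle in the frame of park_tray between -0.037 and 0.037 m and x of yellow_bottle in the frame of park_tray between -0.101 and 0.101 m and y of yellow_bottle in the frame of park_tray between -0.037 and 0.037 m), for 0.2 s.
At the end, for the whole second after the job is handed in: Each bottle stands upright, released and at rest on the disc of its own colour, its axis within 15 mm of the disc's centre; the amber jar stands upright, released and at rest on the balance pan, its axis within 16 mm of the pan's centre; the white jar is within 15 mm of where it started (horizontal distance between blue_bottle and blue_spot below 0.015 m and z of blue_bottle in the frame of blue_spot below 0.007 m and angle between each of blue_bottle, red_bottle, yellow_bottle, amber_jar's own z axis and vertical below 0.1 rad and linear speed of each of blue_bottle, red_bottle, yellow_bottle, amber_jar below 0.03 m/s and contact force between each of blue_bottle, red_bottle, yellow_bottle, amber_jar and the fingers below 0.1 N and horizontal distance between red_bottle and red_spot below 0.015 m and z of red_bottle in the frame of red_spot below 0.007 m and horizontal distance between yellow_bottle and yellow_spot below 0.015 m and z of yellow_bottle in the frame of yellow_spot below 0.007 m and horizontal distance between amber_jar and balance below 0.016 m and z of amber_jar in the frame of balance between 0.07 and 0.083 m and distance of white_jar from where it was at the start of the episode below 0.015 m); the robot touches nothing.
It fails at once if a bottle or the amber jar is tipped over (more than 0.7 rad) (angle between any of blue_bottle, red_bottle, yellow_bottle, amber_jar's own z axis and vertical above 0.7 rad).
It fails at once if the white jar is moved by more than 20 mm (distance of white_jar from where it was at the start of the episode above 0.02 m).
It fails at once if the amber jar is pressed hard on the balance (more than 60 N) (contact force between amber_jar and balance above 60 N).
It fails at once if the amber jar is dropped onto the balance (falling freely at over 0.6 m/s, about 18 mm of fall) (horizontal distance between amber_jar and balance below 0.08 m and contact force between amber_jar and the fingers below 0.1 N and linear speed of amber_jar above 0.6 m/s).
It also fails if it takes over 144 s, if anything falls off the work surface, if the arm or the gripper's body presses on something with over 40 N, if the wrist force passes 120 N, or if a joint passes its speed limit or range.

### The arm

A 7-joint arm with a two-finger parallel gripper is mounted at the origin on the work surface. World frame = base frame: x ahead of the robot, y to its left, z up, the work surface at z = 0. Lengths are in m, angles in rad, forces in N, time in s.
With the tool pointing down it reaches from about 0.4 to 0.9 m from the base axis. Payload 5.5 kg.
Tool frame: the origin (TCP) lies midway between the tips of the shut fingers; the grasp point (between the pads) lies 19 mm behind it (manip.grip_depth is the distance from the TCP to the grasp point, in m); z points along the fingers, x is the direction in which the jaws open and shut, and the axes are right-handed (so a half turn about z gives the same grasp; the last joint's range is limited). The gripper opens to 92 mm and grips with 3 to 60 N. Pads are 19 mm wide; open, the fingers measure 130 mm over their backs; the gripper's body (75 mm by 190 mm) begins 47 mm behind the grasp point.
Start: joints at [1.604, 0.501, -0.427, 1.55, 0.221, 1.138, -0.21], TCP at [0.148, -0.633, 0.227] pointing down, gripper open.
Joint ranges: [-2.88, 2.88], [-0.31, 2.03], [-1.54, 1.56], [0.2, 2.42], [-1.41, 4.55], [0.19, 2.02], [-2.57, 2.57]. Speed limits (rad/s): [2.57, 2.57, 3.14, 3.14, 3.14, 3.14, 3.14].

### API

Orientations are given as a unit quaternion [x, y, z, w].
In Python, from bench import manip, effector, viewer gives the robot as it stands. Calls block until the motion is done:
- manip.move_pose(position, orientation): joint-space move of the TCP to a pose.
- manip.servo_line(position, ori=None, vel=0.15): straight line of the TCP; ori=None keeps the orientation; vel is the mean speed in m/s.
- manip.movej(angles): joint-space move.
- effector.open_jaws() and effector.close(f_grip=None): open the fingers fully, or close them until they stop; f_grip is the grip in N (None keeps the last).
- manip.sleep(seconds).
- manip.solve_ik(position, orientation): joint angles nearest the present ones, or None.
- viewer.get_image(name): name is "scene" or "side" or "wrist"; returns the picture (384x512x3 uint8, red, green, blue); there is no depth.
- viewer.get_calibration(name): a dict with "vfov" (degrees; the focal length in pixels is half the picture's height over the tangent of half this angle, whatever the lens; pixels are square), "cx", "cy" (the principal point, pixels), "eye" and "attitude" of the camera in the world. Camera axes: x right, y down, z forward; pixel columns grow to the right and rows downward; lengths in m; the calibration is good to about 2 mm. A picture is of the moment at which its call begins: read the wrist's pose just before it. get_calibration takes no time and is no camera call; for the wrist camera it gives the pose at the moment of the call.
A pose or a line that the arm cannot do raises manip.PlanningError and nothing moves.
- manip.hand_in(): hands the job in, once; it reports no verdict.
Readings, each from a call of its own:
- manip.current_clock(): time.
- manip.current_q(): joint angles.
- manip.current_joint_velocities(): joint speeds.
- manip.current_tau(): joint torques, N m.
- manip.current_tool_pos(): TCP position.
- manip.current_tcp_rot(): TCP orientation.
- manip.current_force(): force on the tool from outside, world axes, zero at the start.
- manip.current_wrist_torque(): the same for the moment, N m.
- manip.current_finger_gap(): finger opening in m.
Only numpy, scipy, OpenCV 4.12 (cv2) and the standard library are available. Lean on these libraries where they do the work, as an engineer would, in place of code of your own. Each camera call takes 0.05 s, during which the arm holds its last target. There are 200 camera calls.

## Working session

There is one attempt and no reset: what is moved stays moved. The work goes in short steps, each a Python script; the robot and the scene stay as the last script left them, time stands still between calls to the robot, and variables do not carry over. Pictures are saved under pics/ and viewed, about 12 in all and at most 16, crops included, and the job is handed in when it is done.

```bash
ls; mkdir -p pics
python3 - <<'E'
from bench import manip, effector, viewer
import cv2,numpy as np
for n in ["scene","side"]:
    im=viewer.get_image(n); cv2.imwrite(f"pics/{n}0.png",cv2.cvtColor(im,cv2.COLOR_RGB2BGR)); print(n,viewer.get_calibration(n))
print(viewer.get_calibration("wrist")); print(manip.current_tool_pos(),manip.current_tcp_rot(),manip.grip_depth,manip.current_clock())
E
```

```text
pics
scene {'vfov': 49.20078538241781, 'cx': 259.1568611240179, 'cy': 192.01103328580155, 'eye': array([0.99522906, 0.71975066, 0.97425536]), 'attitude': array([ 0.24229027,  0.90226458, -0.34640002, -0.0849769 ])}
side {'vfov': 56.882980552271476, 'cx': 256.22672168620625, 'cy': 193.5471910677234, 'eye': array([0.63720349, 0.54889292, 0.73724668]), 'attitude': array([ 0.04810187,  0.94225878, -0.33125481, -0.01024002])}
{'vfov': 58.826463573844926, 'cx': 254.94526430070678, 'cy': 198.5745439024921, 'eye': array([ 0.21951882, -0.61527163,  0.38360201]), 'attitude': array([ 0.77615168, -0.61556651, -0.0858479 ,  0.10628538])}
[ 0.14785969 -0.63231746  0.22576323] [ 7.83519643e-01 -6.21366398e-01 -6.75194293e-04 -5.58379163e-04] 0.0188 0.1
```

View pics/scene0.png

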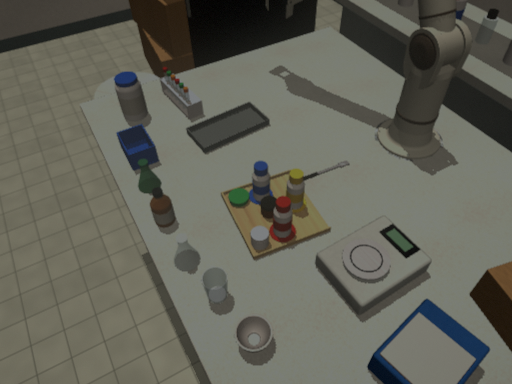

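View pics/side0.png

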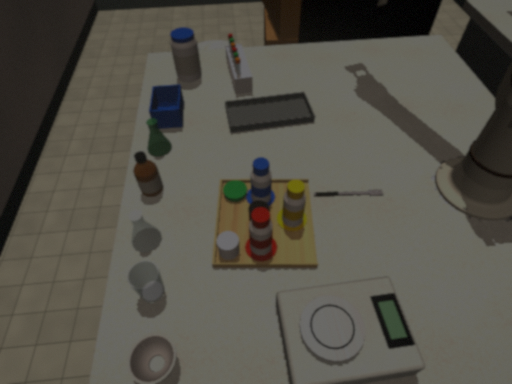

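The scene view shows the caps at about blue (261,166), yellow (296,175) and red (283,203), the pan at (367,258) and the park tray around (229,126). In the side view the caps are at about (261,163), (297,186) and (261,214), and the pan at (332,326). I'll triangulate from the two views.

```bash
cat > h.py <<'E'
from bench import manip, effector, viewer
import cv2,numpy as np
from scipy.spatial.transform import Rotation as R
def ray_plane(c,uv,z):
    f=192/np.tan(np.radians(c["vfov"])/2)
    d=R.from_quat(c["attitude"]).apply([(uv[0]-c["cx"])/f,(uv[1]-c["cy"])/f,1])
    return c["eye"]+d*(z-c["eye"][2])/d[2]
def project(c,p):
    f=192/np.tan(np.radians(c["vfov"])/2)
    q=R.from_quat(c["attitude"]).inv().apply(np.atleast_2d(p)-c["eye"])
    return np.c_[c["cx"]+f*q[:,0]/q[:,2],c["cy"]+f*q[:,1]/q[:,2]]
def down(yaw): # tool down, jaw axis x at angle yaw in world
    x=np.array([np.cos(yaw),np.sin(yaw),0]);z=np.array([0,0,-1.]);
    return R.from_matrix(np.c_[x,np.cross(z,x),z]).as_quat()
def snap(n,fn=None):
    c=viewer.get_calibration(n); im=viewer.get_image(n)
    if fn: cv2.imwrite("pics/"+fn,cv2.cvtColor(im,cv2.COLOR_RGB2BGR))
    return c,im
E
python3 - <<'E'
from h import *
pts={"blue":((261,166),(261,163),.13),"yel":((296,175),(297,186),.13),"red":((283,203),(261,214),.13),"bal":((367,258),(332,326),.075),
"p1":((188,127),(226,104),.025),"p2":((250,105),(306,96),.025),"p3":((270,122),(313,118),.025),"p4":((207,148),(231,130),.025),"wj":((260,233),(228,240),.05)}
a,b=viewer.get_calibration("scene"),viewer.get_calibration("side")
for k,(u,v,z) in pts.items(): print(k,ray_plane(a,u,z).round(3),ray_plane(b,v,z).round(3))
for yaw in np.arange(-3.14,3.2,.785): 
    q=[manip.solve_ik(p,down(yaw)) is not None for p in ([.6,-.15,.3],[.6,-.15,.13],[.6,-.4,.13],[.5,.1,.1])]; print(round(yaw,2),q)
c=viewer.get_calibration("wrist");Rt=R.from_quat(manip.current_tcp_rot());print("cam in tool",Rt.inv().apply(c["eye"]-manip.current_tool_pos()),(Rt.inv()*R.from_quat(c["attitude"])).as_matrix().round(3))
E
```

```text
blue [ 0.578 -0.025  0.13 ] [ 0.577 -0.027  0.13 ]
yel [0.511 0.055 0.13 ] [0.505 0.052 0.13 ]
red [0.597 0.124 0.13 ] [0.593 0.12  0.13 ]
bal [0.485 0.346 0.075] [0.486 0.345 0.075]
p1 [ 0.65  -0.419  0.025] [ 0.652 -0.4    0.025]
p2 [ 0.4   -0.419  0.025] [ 0.387 -0.412  0.025]
p3 [ 0.387 -0.295  0.025] [ 0.387 -0.299  0.025]
p4 [ 0.639 -0.285  0.025] [ 0.642 -0.272  0.025]
wj [0.669 0.127 0.05 ] [0.668 0.126 0.05 ]
-3.14 [True, True, True, True]
-2.36 [True, True, True, True]
-1.57 [True, True, True, True]
-0.78 [True, True, True, True]
0.0 [True, True, True, True]
0.79 [True, True, True, True]
1.57 [True, True, True, True]
2.36 [True, True, True, True]
3.14 [True, True, True, True]
cam in tool [-0.00054971 -0.07366378 -0.15783541] [[ 1.    -0.    -0.001]
 [ 0.     0.963  0.271]
 [ 0.001 -0.271  0.963]]
```

Run:
```python
from h import *
import pickle
out={}
for n,p in {"park":[.49,-.35,.36],"spots":[.53,.05,.38],"bal":[.45,.345,.36]}.items():
    manip.move_pose(p,down(np.pi/2)); manip.sleep(.3)
    out[n]=snap("wrist",f"w_{n}.png"); print(n,manip.current_q().round(2),manip.current_clock())
pickle.dump(out,open("w.pkl","wb"))
ims=[cv2.imread(f"pics/w_{n}.png") for n in out]
cv2.imwrite("pics/w_all.png",cv2.resize(np.vstack([np.hstack(ims[:2]),np.hstack([ims[2],ims[2]*0])]),(800,600),interpolation=cv2.INTER_AREA))
```

```text
park [ 1.37  0.51 -1.15  1.49  0.47  1.45  1.78] 2.1833
spots [ 0.89  0.41 -1.35  1.62  0.41  1.44  1.06] 4.025
bal [ 0.19  0.46 -1.23  1.57  0.44  1.42  0.5 ] 5.55
```

View pics/w_all.png

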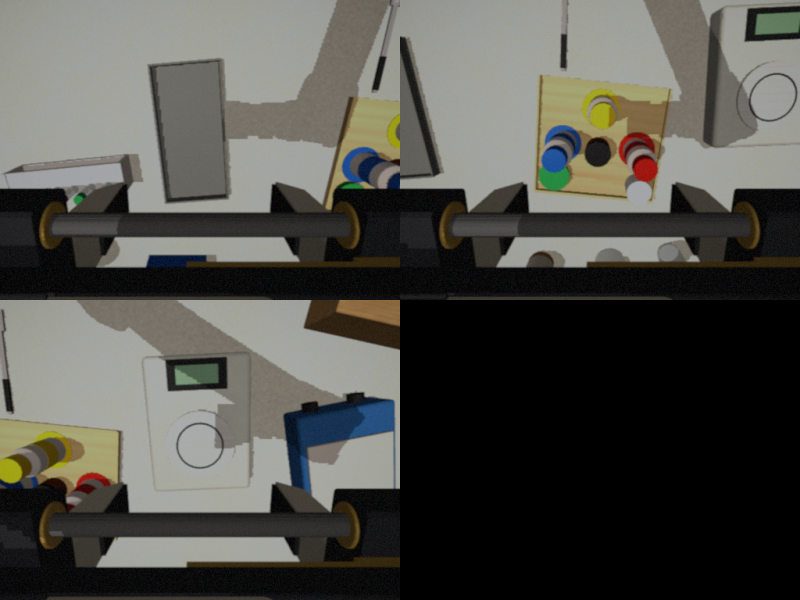

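The wrist views show the park tray with rim corners near (149,65), (223,59), (228,197) and (166,202). All three caps and the dark ring, at (200,445), are also visible. Next I'll fit these numerically.

```bash
cat >> h.py <<'E'
HUE={"blue":(100,125),"red":(-8,8),"yellow":(22,34)}
def cmask(im,col,smin=150,vmin=50):
    h,s,v=[x.astype(int) for x in cv2.split(cv2.cvtColor(im,cv2.COLOR_RGB2HSV))]
    a,b=HUE[col]; h=np.where((a<0)&(h>90),h-180,h)
    return ((h>=a)&(h<=b)&(s>smin)&(v>vmin)).astype(np.uint8)
TH=np.linspace(0,2*np.pi,60)
def circ(x,y,r,z): return np.c_[x+r*np.cos(TH),y+r*np.sin(TH),np.full(60,z)]
def fit_cap(c,m,x0,base=.008):
    """fit cap silhouette (r 20, base+102..128 mm) to colour mask"""
    from scipy.optimize import minimize
    def pts(p): return cv2.convexHull(np.vstack([project(c,circ(*p,.02,base+z)) for z in (.102,.128)]).astype(np.float32))
    u=pts(x0)[:,0]; box=np.zeros_like(m); lo=(u.min(0)-25).astype(int); hi=(u.max(0)+25).astype(int)
    n,lab,st,ce=cv2.connectedComponentsWithStats(m); 
    dt_i=[i for i in range(1,n) if st[i,4]>80]
    i=min(dt_i,key=lambda i:np.hypot(*(ce[i]-u.mean(0))))
    mm=(lab==i).astype(np.uint8)
    def cost(p):
        r=np.zeros_like(m); cv2.fillConvexPoly(r,(pts(p)*16).round().astype(np.int32),1,shift=4)
        return 1-(r&mm).sum()/max(1,(r|mm).sum())
    s=minimize(cost,x0,method="Nelder-Mead",options=dict(initial_simplex=np.array(x0)+np.array([[0,0],[.01,0],[0,.01]])))
    return s.x,1-s.fun
E
python3 - <<'E'
from h import *
import pickle
w=pickle.load(open("w.pkl","rb"))
c,im=w["spots"]
for k,x0 in {"blue":(.577,-.026),"yellow":(.508,.053),"red":(.595,.122)}.items(): print(k,fit_cap(c,cmask(im,k),x0))
# amber lid
g=im.max(2); 
u=project(c,[.585,.05,.053])[0]; print("amber px",u)
m=(g<40).astype(np.uint8); n,l,s,ce=cv2.connectedComponentsWithStats(m)
for i in range(1,n):
    if s[i,4]>100 and np.hypot(*(ce[i]-u))<60: print("amber",ce[i],s[i],ray_plane(c,ce[i],.053))
c,im=w["park"]
g=im.max(2).astype(int); u=project(c,[.517,-.35,.025])[0].astype(int)
print(g[u[1],u[0]-90:u[0]+90:5])
C=np.array([ray_plane(c,np.array(p)*1.28,.025) for p in [(149,65),(223,59),(228,197),(166,202)]])[:,:2];print(C,C.mean(0),cv2.minAreaRect((C*1000).astype(np.float32)))
c,im=w["bal"]
g=im.max(2); m=(g<90).astype(np.uint8); n,l,s,ce=cv2.connectedComponentsWithStats(m)
for i in range(1,n):
    if np.hypot(*(ce[i]-(256,186)))<25 and s[i,4]>50:
        el=cv2.fitEllipse(np.argwhere(l==i)[:,::-1].astype(np.float32)); print("bal",s[i],el,ray_plane(c,el[0],.075))
E
```

```text
blue (array([ 0.58109943, -0.0227865 ]), np.float64(0.7809712586719524))
yellow (array([0.50971037, 0.05431611]), np.float64(0.8634538152610441))
red (array([0.59739258, 0.12409473]), np.float64(0.8408408408408409))
amber px [254.82054458 192.7661327 ]
amber [252.86222732 194.64638347] [238 177  31  36 871] [0.58785725 0.0471095  0.053     ]
[167 164 164 166 166 164 168 148  38  99 109 104 105 106 108 106 107 108
 107 105 105 105 105 104  87 117 124 121 120 112 119 135 130 131 119 120]
[[ 0.39109658 -0.43737493]
 [ 0.38134497 -0.3076492 ]
 [ 0.64315757 -0.29165574]
 [ 0.65391682 -0.4167472 ]] [ 0.51737898 -0.36335677] ((517.4171752929688, -362.2149658203125), (263.6284484863281, 130.09103393554688), 4.487725257873535)
bal [226 157  60  58 229] ((255.56642150878906, 185.9324188232422), (56.77096939086914, 58.44025802612305), 85.57441711425781) [0.48529534 0.34566441 0.075     ]
```

Run:
```python
from h import *
import pickle
w=pickle.load(open("w.pkl","rb"))
o=[]
for n in ("park","scene"):
    if n=="park": c,im=w[n]
    else: c,im=snap("scene")
    im=cv2.convertScaleAbs(cv2.resize(im,None,fx=4,fy=4,interpolation=cv2.INTER_CUBIC),alpha=1.5)
    for yc,col in ((-.355,(255,0,0)),(-.365,(0,255,0))):
        r=R.from_euler("z",4.5,degrees=True).apply([[x,y,0] for x,y in((-.135,-.065),(.135,-.065),(.135,.065),(-.135,.065))])+[.517,yc,.025]
        cv2.polylines(im,[(project(c,r)*4).round().astype(int)],True,col,1)
    u=(project(c,[.517,-.36,.025])[0]*4).astype(int)
    o.append(cv2.resize(im[max(0,u[1]-400):u[1]+400,max(0,u[0]-260):u[0]+260],(400,600)))
cv2.imwrite("pics/ov.png",np.hstack(o)[:,:,::-1])
```

```text
(no output)
```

View pics/ov.png

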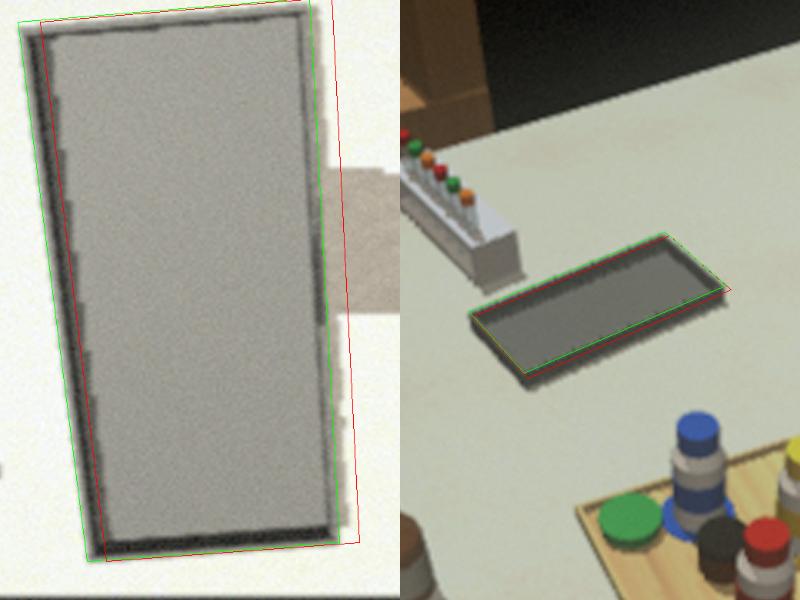

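```bash
cat >> h.py <<'E'
YAW=np.radians(94.5)
def pick(xy,z,yaw=YAW,f=20,zs=.28):
    effector.open_jaws()
    manip.move_pose([*xy,zs],down(yaw)); manip.servo_line([*xy,z],vel=.12); manip.sleep(.1)
    effector.close(f); manip.sleep(.2); g=manip.current_finger_gap()
    manip.servo_line([*xy,zs],vel=.15); print("gap",g,manip.current_finger_gap()); return manip.current_finger_gap()
def place(xy,z,yaw=YAW,zs=.28,slow=.04):
    manip.move_pose([*xy,zs],down(yaw)); manip.servo_line([*xy,z+.03],vel=.15); manip.servo_line([*xy,z],vel=slow); manip.sleep(.2)
    print("F",manip.current_force().round(2),manip.current_tool_pos().round(4))
    effector.open_jaws(); manip.sleep(.2); manip.servo_line([*xy,zs],vel=.2); print("t",manip.current_clock())
PARK=np.array([.518,-.362])
def slot(k): return PARK+R.from_euler("z",4.5,degrees=True).apply([k*.08,0,0])[:2]
E
python3 - <<'E'
from h import *
if .03<pick((.579,-.0245),.111)<.05: place(slot(1),.109)
snap("scene","s1.png")
E
```

```text
gap 0.03963443725275425 0.039655651407864416
F [-0.16  0.9  -1.31] [ 0.5979 -0.3558  0.1093]
t 16.9333
```

View pics/s1.png

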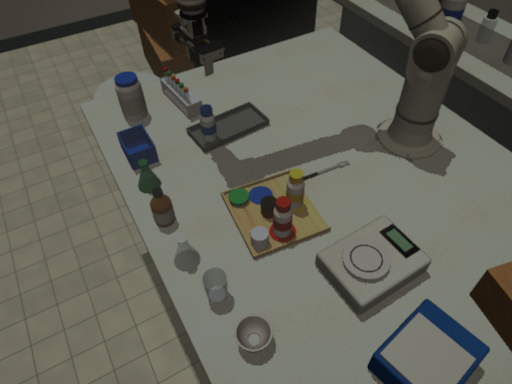

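The blue bottle now stands upright at the far end of the park tray, at about (208,125). Yellow and red are next.

Run:
```python
from h import *
import pickle
assert .03<pick((.509,.0535),.111)<.05; place(slot(-1),.109)
assert .03<pick((.596,.123),.111)<.05; place(slot(0),.109)
manip.move_pose([.49,-.362,.38],down(YAW)); manip.sleep(.2); P=snap("wrist","p2.png")
manip.move_pose([.53,.05,.36],down(np.pi/2)); manip.sleep(.2); S=snap("wrist","sp2.png")
pickle.dump((P,S),open("w2.pkl","wb"))
for k,n in (("blue",1),("yellow",-1),("red",0)): print(k,slot(n),fit_cap(P[0],cmask(P[1],k),slot(n),.004))
c,im=S
for k in HUE:
    m=cmask(im,k,110,40); n,l,s,ce=cv2.connectedComponentsWithStats(m); 
    for i in range(1,n):
        if s[i,4]>300:
            h=cv2.convexHull(np.argwhere(l==i)[:,::-1].astype(np.float32))[:,0]
            W=np.array([ray_plane(c,p,.008)[:2] for p in h])*1000
            print(k,s[i],ray_plane(c,ce[i],.008).round(4),cv2.minEnclosingCircle(W.astype(np.float32)))
m=(im.max(2)<40).astype(np.uint8); u=project(c,[.588,.047,.053])[0]; n,l,s,ce=cv2.connectedComponentsWithStats(m)
for i in range(1,n):
    if s[i,4]>100 and np.hypot(*(ce[i]-u))<60:
        top=np.argwhere(l==i)[:,::-1]; print("amber",s[i],ray_plane(c,ce[i],.053),ray_plane(c,ce[i],.047))
cv2.imwrite("pics/c2.png",np.hstack([P[1][:,:,::-1],im[:,:,::-1]]))
cv2.imwrite("pics/c2.png",cv2.resize(cv2.imread("pics/c2.png"),(800,300),interpolation=cv2.INTER_AREA)); print(manip.current_clock())
```

```text
gap 0.03965955259780768 0.03954500159846808
F [-0.79 -0.32 -2.48] [ 0.4384 -0.3684  0.1093]
t 28.6917
gap 0.03926638541353745 0.039408378206913765
F [ 0.3  -0.5  -1.94] [ 0.5182 -0.3621  0.1093]
t 40.9333
blue [ 0.59775339 -0.35572327] (array([ 0.59834695, -0.35393182]), np.float64(0.7771966527196653))
yellow [ 0.43824661 -0.36827673] (array([ 0.43977982, -0.36543981]), np.float64(0.8685258964143426))
red [ 0.518 -0.362] (array([ 0.51876148, -0.36110006]), np.float64(0.8451282051282051))
blue [ 184  163   47   47 1740] [ 0.5802 -0.0242  0.008 ] ((581.795166015625, -24.157398223876953), 37.6109733581543)
red [ 281  172   48   46 1730] [0.5944 0.1266 0.008 ] ((594.9678955078125, 126.47174835205078), 37.18803024291992)
yellow [ 232  114   52   52 2100] [0.5098 0.0534 0.008 ] ((510.3209228515625, 53.43769454956055), 38.46854782104492)
amber [237 179  33  38 960] [0.58766739 0.04714329 0.053     ] [0.58933772 0.04711045 0.047     ]
43.4667
```

View pics/c2.png

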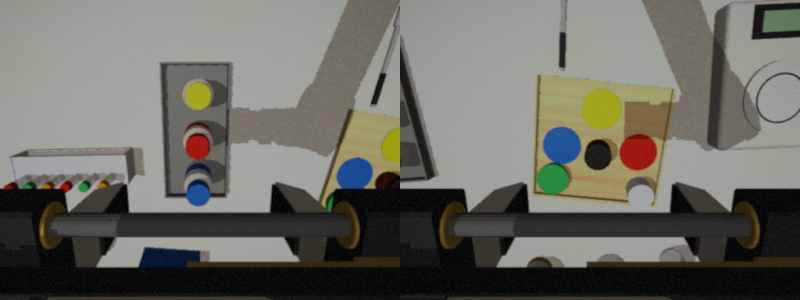

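All three bottles stand in the park tray and the discs are clear. The amber lid is at (598,154) in the right half of the picture. Next is the jar.

Run:
```python
from h import *
Y=np.pi/2
g=pick((.5865,.0475),.017,yaw=Y,f=15,zs=.25); assert .045<g<.055
place((.4853,.3457),.0872,yaw=Y,zs=.2,slow=.03)
manip.move_pose([.45,.345,.30],down(Y)); manip.sleep(.2); c,im=snap("wrist","b3.png")
```

```text
gap 0.05041917781533895 0.0504273612447278
F [ 0.41 -0.04 -1.89] [0.4854 0.3457 0.0874]
t 54.0833
```

View pics/b3.png

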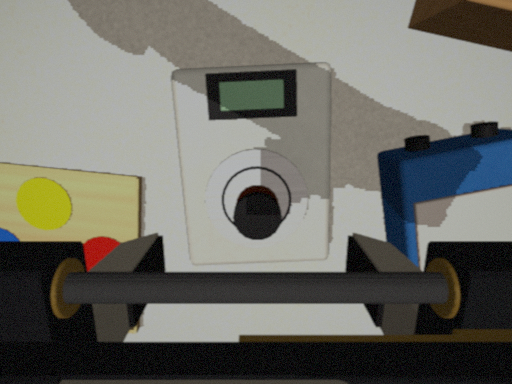

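The jar stands inside the ring, with its lid at about (258,216) and the ring centre at about (257,200). I'll check the lid numerically, then return the bottles.

Run:
```python
from h import *
import pickle
c=viewer.get_calibration("wrist")
l,r=ray_plane(c,(258,216),.122),ray_plane(c,(257,200),.075); print("lid",l,"ring",r,"d",np.hypot(*(l-r)[:2]))
P,_=pickle.load(open("w2.pkl","rb"))
# grasp re-centres along jaw; bottles stand where they were released
for n,d in ((1,(.581,-.0243)),(0,(.5947,.1265)),(-1,(.510,.0535))):
    assert .03<pick(slot(n),.1075)<.05
    place(d,.1125)
manip.move_pose([.53,.05,.36],down(np.pi/2)); manip.sleep(.2); c,im=snap("wrist","f4.png")
pickle.dump((c,im),open("w4.pkl","wb"))
for k,d in {"blue":(.581,-.0243),"red":(.5947,.1265),"yellow":(.51,.0535)}.items(): print(k,d,fit_cap(c,cmask(im,k),d))
_,s=snap("scene")
a=cv2.resize(s[130:290,180:440],(650,400)); cv2.imwrite("pics/f4b.png",cv2.resize(np.vstack([a,cv2.resize(im[80:290,130:380],(650,546))]),(412,600))[:,:,::-1]); print(manip.current_clock())
```

```text
lid [0.48979248 0.3479254  0.122     ] ring [0.4858677 0.347131  0.075    ] d 0.004004362547628152
gap 0.03957027358193042 0.03957609925074448
F [-0.28 -0.14 -1.5 ] [ 0.5812 -0.0243  0.1128]
t 67.2333
gap 0.03941224426664424 0.039767762409380784
F [ 0.25  0.34 -2.03] [0.5949 0.1265 0.1127]
t 78.9333
gap 0.039631439423095736 0.039694248169784785
F [-0.15 -0.15 -2.02] [0.5102 0.0535 0.1127]
t 90.9917
blue (0.581, -0.0243) (array([ 0.5834292 , -0.02393379]), np.float64(0.7867383512544803))
red (0.5947, 0.1265) (array([0.59586475, 0.12677801]), np.float64(0.8315412186379928))
yellow (0.51, 0.0535) (array([0.51182961, 0.05537332]), np.float64(0.8540344514959202))
91.7167
```

View pics/f4b.png

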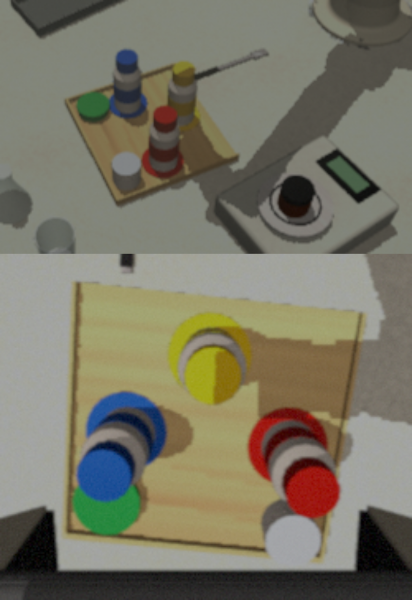

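All three bottles stand upright on their own discs, and the jar is inside the ring. The white jar hasn't moved, and the arm is clear of everything. I'm handing in.

```bash
python3 -c "
from h import *
manip.hand_in(); print(manip.current_clock())"
```

```text
the job is handed in; nothing more can be done
the job is handed in; nothing more can be done
```

The job is done and handed in at about 92 s on the robot clock, inside the 144 s limit. I moved the three bottles to the grey tray, put the amber jar on the balance, and returned each bottle to its own disc. `hand_in` reports no verdict, so these are my own last checks:

- **Bottles:** each cap measured within about 3 mm of its disc's centre (limit 15 mm), and all three look upright and released.
- **Amber jar:** it stands inside the dark circle, about 4 mm from the ring's centre (limit 16 mm). This comes from pixel positions I read off one picture by eye.
- **White jar:** it looks to be in its place in the last picture. I did not measure it again.

**Disagreement:** the cameras differed by up to about 17 mm on the grey tray's sideways position. I settled it with an overlay on the pictures, and all three bottles stood well inside the tray. The blue cap's outline also fitted less well than the others, with about 0.78 overlap against 0.83–0.87. No check failed.

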